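# Sort endodontic foam stands by firmness and shut the kit drawer

### The arm

A 6-joint arm with a two-finger parallel gripper is mounted at the origin on the work surface. World frame = base frame: x ahead of the robot, y to its left, z up, the work surface at z = 0. Lengths are in m, angles in degrees, forces in N, time in s.
With the tool pointing down it reaches from about 0.35 to 0.875 m from the base axis. Payload 4.2 kg.
Tool frame: the origin (TCP) lies midway between the tips of the shut fingers; the grasp point (between the pads) lies 19 mm behind it; x points along the fingers, z is the direction in which the jaws open and shut, and the axes are right-handed (so a half turn about x gives the same grasp; the last joint's range is limited). The gripper opens to 85 mm and grips with 20 to 120 N. Pads are 22 mm wide; open, the fingers measure 114 mm over their backs; the gripper's body (76 mm by 85 mm) begins 54 mm behind the grasp point. The pads swing forward as they close: fully open they stand 13 mm farther back than shut.
Start: joints at [87.067, 22.042, 0.453, 0, -68.411, -14.817], TCP at [0.191, 0.595, 0.231] pointing down, gripper open.
Joint ranges: [-179.83, 179.83], [-69.29, 118.12], [-61.27, 80.66], [-181.25, 117.63], [-171.15, -9.14], [-177.46, 177.46]. Speed limits (degrees/s): [159.86, 159.86, 180, 180, 180, 180].

### API

Orientations are given as a 3x3 rotation matrix whose columns are the frame's x, y, z axes.
In Python, from bench import ctrl, vision gives the robot as it stands.
- The arm moves only by the shell command python3 -m jog 'ROWS'. ROWS is JSON, a list of rows, each a list of 7 numbers: the shift along the tool's x, y, z in mm, then the turn, a rotation vector about the tool's x, y, z in degrees, then the finger opening in mm, from 0 to 85.4. In form: [[x, y, z, ax, ay, az, gripper], ...]. A call has 1 to 10 rows; each row shifts and turns the commanded pose from where the row before left it, along the tool's axes as they then stand; what a row does not reach is not made up. A row lasts 1/8 s, in which the tool goes at most 62.5 mm and 10.7 degrees, less where a joint would pass 70% of its speed; a pose out of reach is approached as far as the arm can. A call with a gripper value outside its range is refused whole. The fingers move at their own pace and stop on an object; the grip force is fixed at half the most. Time passes only in rows, so rows that do not move let the fingers close. It gives the time, the measured TCP pose, the force and the opening at its end, in the units of the state.
- ctrl.get_state(): the state, without advancing time (a new reading comes with each control period).
- vision.read_camera(name): name is "scene" or "side" or "wrist"; returns a dict with "color" (384x512x3 uint8, blue, green, red), "fov_y" (degrees; the focal length in pixels is half the picture's height over the tangent of half this angle, whatever the lens; pixels are square), "cx", "cy" (the principal point, pixels), "rvec" (rotation vector, rad) and "tvec" (3), from world to camera coordinates, as OpenCV has them. Camera axes: x right, y down, z forward; pixel columns grow to the right and rows downward; lengths in m; the calibration is good to about 2 mm. A picture is of the moment at which its call begins. There is no depth.
- ctrl.close_job(): hands the job in, once; it reports no verdict.
The state is a dict: "time": time; "q": joint angles; "qd": joint speeds; "tau": joint torques, N m; "ee_pos": TCP position; "eef_rot": TCP orientation; "wrist_force": force on the tool from outside, world axes, zero at the start; "torque": the same for the moment, N m; "opening": finger opening in m.
Only numpy, scipy, OpenCV 4.12 (cv2) and the standard library are available. Lean on these libraries where they do the work, as an engineer would, in place of code of your own. Each camera call takes 0.05 s, during which the arm holds its last target. There are 200 camera calls.

### The job

Feel every foam file stand on the paper liner: press its cushion straight down by about 8 mm, without crushing it, so that it keeps its dent. Stand those that are still firm upright in the open kit drawer and, once they are all in, push it fully home; throw the worn, soft ones into the grey tub, and leave the bottle, the cup and the glove box where they are.

Things in the scene. Friction and masses are not known exactly. Their poses are not given: they have to be found in the camera images.
- stand_a: File stand: white plastic block 90 x 40 x 26 mm with a grey foam cushion 80 x 32 mm standing 20 mm out of its top (46 mm high in all, 110 g). All stands look the same; their cushions differ only in firmness. Origin: centre of the underside; x along the 90 mm length, y across, z up. Grip the white block across its 40 mm width.
- stand_a_foam (a joint): How far this stand's cushion is pressed in, m: 0 fresh (top 46 mm above the underside), bottoms out at 0.016. Pressed straight down, a worn cushion resists with 1 N at first, evenly up to about 3 N at 8 mm; a firm one with 4.5 N at first, up to about 12 N at 8 mm. Pressed 5 mm or more, either keeps a dent of about 4.5 mm when let go.
- stand_b: File stand: white plastic block 90 x 40 x 26 mm with a grey foam cushion 80 x 32 mm standing 20 mm out of its top (46 mm high in all, 110 g). All stands look the same; their cushions differ only in firmness. Origin: centre of the underside; x along the 90 mm length, y across, z up. Grip the white block across its 40 mm width.
- stand_b_foam (a joint): How far this stand's cushion is pressed in, m: 0 fresh (top 46 mm above the underside), bottoms out at 0.016. Pressed straight down, a worn cushion resists with 1 N at first, evenly up to about 3 N at 8 mm; a firm one with 4.5 N at first, up to about 12 N at 8 mm. Pressed 5 mm or more, either keeps a dent of about 4.5 mm when let go.
- stand_c: File stand: white plastic block 90 x 40 x 26 mm with a grey foam cushion 80 x 32 mm standing 20 mm out of its top (46 mm high in all, 110 g). All stands look the same; their cushions differ only in firmness. Origin: centre of the underside; x along the 90 mm length, y across, z up. Grip the white block across its 40 mm width.
- stand_c_foam (a joint): How far this stand's cushion is pressed in, m: 0 fresh (top 46 mm above the underside), bottoms out at 0.016. Pressed straight down, a worn cushion resists with 1 N at first, evenly up to about 3 N at 8 mm; a firm one with 4.5 N at first, up to about 12 N at 8 mm. Pressed 5 mm or more, either keeps a dent of about 4.5 mm when let go.
- stand_d: File stand: white plastic block 90 x 40 x 26 mm with a grey foam cushion 80 x 32 mm standing 20 mm out of its top (46 mm high in all, 110 g). All stands look the same; their cushions differ only in firmness. Origin: centre of the underside; x along the 90 mm length, y across, z up. Grip the white block across its 40 mm width.
- stand_d_foam (a joint): How far this stand's cushion is pressed in, m: 0 fresh (top 46 mm above the underside), bottoms out at 0.016. Pressed straight down, a worn cushion resists with 1 N at first, evenly up to about 3 N at 8 mm; a firm one with 4.5 N at first, up to about 12 N at 8 mm. Pressed 5 mm or more, either keeps a dent of about 4.5 mm when let go.
- stand_e: File stand: white plastic block 90 x 40 x 26 mm with a grey foam cushion 80 x 32 mm standing 20 mm out of its top (46 mm high in all, 110 g). All stands look the same; their cushions differ only in firmness. Origin: centre of the underside; x along the 90 mm length, y across, z up. Grip the white block across its 40 mm width.
- stand_e_foam (a joint): How far this stand's cushion is pressed in, m: 0 fresh (top 46 mm above the underside), bottoms out at 0.016. Pressed straight down, a worn cushion resists with 1 N at first, evenly up to about 3 N at 8 mm; a firm one with 4.5 N at first, up to about 12 N at 8 mm. Pressed 5 mm or more, either keeps a dent of about 4.5 mm when let go.
- stand_f: File stand: white plastic block 90 x 40 x 26 mm with a grey foam cushion 80 x 32 mm standing 20 mm out of its top (46 mm high in all, 110 g). All stands look the same; their cushions differ only in firmness. Origin: centre of the underside; x along the 90 mm length, y across, z up. Grip the white block across its 40 mm width.
- stand_f_foam (a joint): How far this stand's cushion is pressed in, m: 0 fresh (top 46 mm above the underside), bottoms out at 0.016. Pressed straight down, a worn cushion resists with 1 N at first, evenly up to about 3 N at 8 mm; a firm one with 4.5 N at first, up to about 12 N at 8 mm. Pressed 5 mm or more, either keeps a dent of about 4.5 mm when let go.
- kit_front (a point): Middle of the lower front edge of the fixed wooden kit cabinet (240 deep x 330 wide x 100 mm high, one drawer), on the worktop, in the plane of its closed drawer front; x points into the cabinet, y along its front; the drawer slides out along -x.
- kit_drawer0 (a joint): How far the drawer is out of the cabinet, m: 0 home, front flush with the cabinet; at most 0.165. Held by about 1 N of friction, it stays where it is left.
- drawer_floor (a point): Point on the drawer's inner floor, 22 mm above the worktop, moving with the drawer; midway across its width and 52 mm behind the inner face of its front; axes as kit_front. The floor measures 195 (x) x 288 (y) mm; walls 6 mm thick, tops 78 mm above the worktop. With the drawer out by q, the part not under the cabinet's top reaches from -52 mm to (q - 58 mm) along x from this point.
- kit_drawer0_handle (a point): Middle of the drawer's straight steel bar handle (120 mm along y, about 10 mm thick), 35 mm in front of the drawer's front and 62 mm above the worktop.
- tub: Fixed grey open discard tub 230 (x) x 180 (y) x 80 mm high, walls and floor 5 mm; origin at the centre of its underside.
- spray: Bystander: white bottle 68 mm across, 190 mm high, origin under its centre.
- cup: Bystander: white cup 72 mm across, 85 mm high, origin under its centre.
- gloves: Bystander: pale card glove box 120 x 220 x 80 mm, origin under its centre.

How it is judged (in metres and radians):
On the way, in this order (a step that is already met when the one before it is completed fails the run):
1. a cushion is pressed in by more than 5 mm, the drawer still open (value of joint any of stand_a_foam, stand_b_foam, stand_c_foam, stand_d_foam, stand_e_foam, stand_f_foam above 0.005 m and value of joint kit_drawer0 above 0.05 m), for 0.1 s.
2. every firm stand is upright in the drawer and has been pressed (x of stand_a in the frame of drawer_floor between -0.04 and 0.13 m and y of stand_a in the frame of drawer_floor between -0.135 and 0.135 m and z of stand_a in the frame of drawer_floor between -0.012 and 0.012 m and angle between each of stand_a, stand_d, stand_e's own z axis and vertical below 0.15 rad and value of joint each of stand_a_foam, stand_d_foam, stand_e_foam above 0.003 m and x of stand_d in the frame of drawer_floor between -0.04 and 0.13 m and y of stand_d in the frame of drawer_floor between -0.135 and 0.135 m and z of stand_d in the frame of drawer_floor between -0.012 and 0.012 m and x of stand_e in the frame of drawer_floor between -0.04 and 0.13 m and y of stand_e in the frame of drawer_floor between -0.135 and 0.135 m and z of stand_e in the frame of drawer_floor between -0.012 and 0.012 m), for 0.2 s.
3. the drawer is home (value of joint kit_drawer0 below 0.004 m), for 0.2 s.
At the end, for the whole second after the job is handed in: Every stand present has a cushion dented by more than 3 mm; the firm ones stand upright (within 0.15 rad) on the drawer's floor, the soft ones lie inside the tub (in any attitude, origin below 75 mm), all at rest; the drawer is within 4 mm of home (all of step 2 and linear speed of each of stand_a, stand_d, stand_e, stand_b, stand_c, stand_f below 0.02 m/s and x of stand_b in the frame of tub between -0.11 and 0.11 m and y of stand_b in the frame of tub between -0.085 and 0.085 m and z of stand_b in the frame of tub between -0.005 and 0.075 m and value of joint each of stand_b_foam, stand_c_foam, stand_f_foam above 0.003 m and x of stand_c in the frame of tub between -0.11 and 0.11 m and y of stand_c in the frame of tub between -0.085 and 0.085 m and z of stand_c in the frame of tub between -0.005 and 0.075 m and x of stand_f in the frame of tub between -0.11 and 0.11 m and y of stand_f in the frame of tub between -0.085 and 0.085 m and z of stand_f in the frame of tub between -0.005 and 0.075 m and value of joint kit_drawer0 below 0.004 m); the robot touches nothing.
It fails at once if a cushion is crushed (more than 25 N from the fingers) (contact force between the fingers and stand_a_foam_c0 above 25 N or contact force between the fingers and stand_b_foam_c0 above 25 N or contact force between the fingers and stand_c_foam_c0 above 25 N or contact force between the fingers and stand_d_foam_c0 above 25 N or contact force between the fingers and stand_e_foam_c0 above 25 N or contact force between the fingers and stand_f_foam_c0 above 25 N).
It fails at once if a bystander is moved more than 30 mm (distance of any of spray, cup, gloves from where it was at the start of the episode above 0.03 m).
Of stand_a, stand_b, stand_c, stand_d, stand_e, stand_f only 4 to 6 are there at a start; the rules pass over those that are not, and their reading is None.
At some moment in a run one of stand_a, stand_b, stand_c, stand_d, stand_e, stand_f may be knocked a few centimetres aside while the robot is not near it.
It also fails if it takes over 210 s, if anything falls off the work surface, if the arm or the gripper's body presses on something with over 40 N, if the wrist force passes 120 N, or if a joint passes its speed limit or range.

## Working session

There is one attempt and no reset: what is moved stays moved. The work goes in short steps, Python scripts to look and compute and a shell command to move; the robot and the scene stay as the last step left them, time stands still between calls to the robot, and variables do not carry over. Pictures are saved under pics/ and viewed, about 12 in all and at most 16, crops included, and the job is handed in when it is done.

```bash
ls; mkdir -p pics
python3 - <<'E'
from bench import ctrl, vision
import cv2, numpy as np
s=ctrl.get_state(); print({k:np.round(v,3).tolist() for k,v in s.items()})
ims=[]
for n in ("scene","side"):
    r=vision.read_camera(n); cv2.imwrite(f"pics/{n}0.png",r["color"]); print(n,{k:np.round(r[k],4).tolist() for k in r if k!="color"})
    np.savez(f"{n}0.npz",**r)
E
```

```text
pics
{'time': 0.0, 'q': [87.066, 22.092, 0.38, -0.028, -68.412, -14.816], 'qd': [0.049, 0.119, -0.046, -0.126, 0.107, 0.127], 'tau': [0.001, -39.229, 18.841, 4.186, -0.005, 0.0], 'ee_pos': [0.19, 0.595, 0.23], 'eef_rot': [[-0.001, 0.952, -0.305], [-0.002, -0.305, -0.952], [-1.0, 0.0, 0.002]], 'wrist_force': [-0.304, -0.035, -0.38], 'torque': [0.004, -0.012, 0.034], 'opening': 0.086}
scene {'fov_y': 53.4758, 'cx': 254.4101, 'cy': 191.3495, 'rvec': [1.8253, 1.2128, -0.7094], 'tvec': [-0.301, -0.201, 1.4062]}
side {'fov_y': 44.3033, 'cx': 262.7381, 'cy': 190.3359, 'rvec': [2.2754, -0.3886, 0.1669], 'tvec': [-0.5495, 0.2108, 1.2373]}
```

View pics/scene0.png

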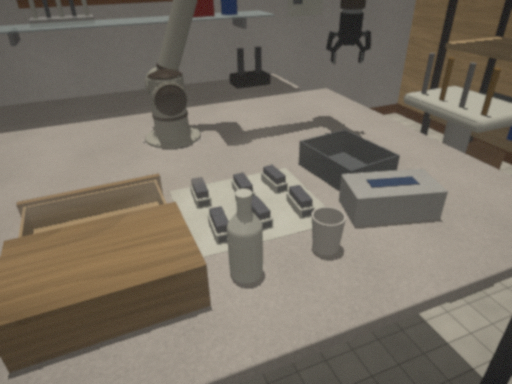

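View pics/side0.png

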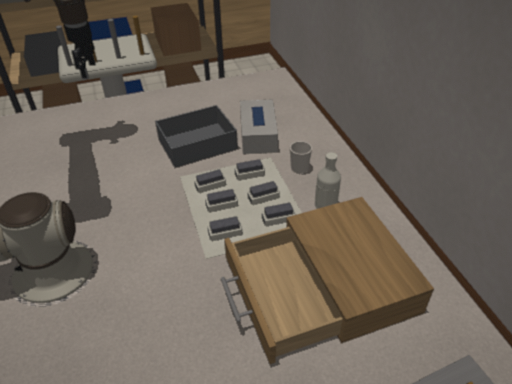

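The pictures show six stands on the liner. In the side view their cushions are near (210,180), (250,168), (222,198), (264,190), (225,226) and (278,212). The tub is at (197,135), and the open drawer at (285,290) slides out toward the robot, with its handle at (238,303).

```bash
cat > h.py <<'E'
from bench import ctrl, vision
import cv2, numpy as np
def K(r):
    h=r["color"].shape[0]; f=h/2/np.tan(np.radians(float(r["fov_y"]))/2)
    return np.array([[f,0,float(r["cx"])],[0,f,float(r["cy"])],[0,0,1]])
def cast(r,uv,z):
    R=cv2.Rodrigues(np.array(r["rvec"]).ravel())[0]; t=np.array(r["tvec"]).ravel()
    uv=np.atleast_2d(uv).astype(float)
    d=np.c_[uv,np.ones(len(uv))]@np.linalg.inv(K(r)).T@R; c=-R.T@t
    return c+d*((z-c[2])/d[:,2])[:,None]
def proj(r,p):
    return cv2.projectPoints(np.atleast_2d(p).astype(float),np.array(r["rvec"]).ravel(),np.array(r["tvec"]).ravel(),K(r),None)[0][:,0]
def cushions(r,box,z=.046,th=75,amin=40):
    x0,y0,x1,y1=box; g=cv2.cvtColor(r["color"],cv2.COLOR_BGR2GRAY)[y0:y1,x0:x1]
    g=cv2.resize(g,None,fx=4,fy=4,interpolation=cv2.INTER_CUBIC)
    n,l,st,_=cv2.connectedComponentsWithStats((g<th).astype(np.uint8))
    out=[]
    for i in range(1,n):
        if st[i,4]<amin*16: continue
        v,u=np.nonzero(l==i); p=cast(r,np.c_[(u+.5)/4-.5+x0,(v+.5)/4-.5+y0],z)[:,:2].astype(np.float32)
        (c,wh,a)=cv2.minAreaRect(p)
        if wh[0]<wh[1]: wh=wh[::-1]; a+=90
        a=(a+90)%180-90
        out.append((np.round(c,4),np.round(wh,3),round(a,1),st[i,4]//16))
    return out
E
python3 - <<'E'
from h import *
r=dict(np.load("side0.npz"))
for th in (65,80): 
    print(th); [print(*c) for c in cushions(r,(185,155,305,245),th=th)]
cv2.imwrite("pics/side0c.png",cv2.resize(r["color"][90:350,150:440],None,fx=2.75,fy=2.3,interpolation=cv2.INTER_CUBIC)) if 0 else cv2.imwrite("pics/side0c.png",cv2.resize(r["color"][95:355,150:430],None,fx=2.3,fy=2.3,interpolation=cv2.INTER_CUBIC))
E
```

```text
65
[0.4624 0.2741] [0.1   0.049] -19.6 156
[0.6025 0.1762] [0.077 0.021] -4.3 90
[0.4705 0.1651] [0.078 0.028] -4.4 96
[0.6063 0.0581] [0.078 0.029] -9.0 98
[0.4804 0.0677] [0.077 0.018] -2.6 100
[ 0.6161 -0.0414] [0.077 0.028] -15.5 103
[ 0.6264 -0.1212] [0.097 0.008] -88.3 43
[ 0.4582 -0.0448] [0.075 0.016] -3.5 107
80
[0.4633 0.2731] [0.102 0.05 ] -19.6 168
[0.6029 0.1877] [0.079 0.047] -2.6 208
[0.4704 0.1761] [0.079 0.046] 4.3 223
[0.608  0.0693] [0.081 0.044] 2.0 235
[0.4811 0.0796] [0.079 0.045] -1.8 249
[ 0.6183 -0.0301] [0.079 0.044] -4.4 265
[ 0.4597 -0.0329] [0.079 0.043] -3.6 284
[ 0.566 -0.095] [0.178 0.097] -19.5 591
```

View pics/side0c.png

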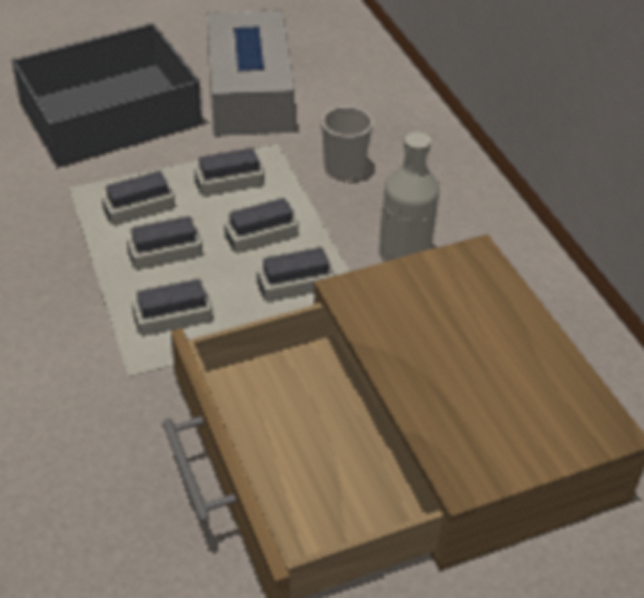

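```bash
python3 - <<'E'
from h import *
r=dict(np.load("side0.npz"))
c=lambda L,z: print(np.round(cast(r,[(150+a/2.3,95+b/2.3) for a,b in L],z)[:,:2],3).tolist())
print("cab");c([(316,282),(488,237),(640,455),(450,515)],.1)
print("drawer front top");c([(175,330),(275,580)],.078)
print("handle ends");c([(168,423),(210,545)],.062)
print("tub rim");c([(15,65),(153,27),(198,85)],.08);c([(62,165)],0)
print("tub base right");c([(200,122)],0)
E
python3 -m jog '[[-60,0,0,-9,0,0,0],[-60,0,0,-8.8,0,0,0],[0,20,30,0,0,0,0],[0,35,51,0,0,0,0],[0,35,51,0,0,0,0],[0,35,51,0,0,0,0],[0,35,51,0,0,0,0],[0,35,51,0,0,0,0],[0,35,51,0,0,0,0],[0,35,51,0,0,0,0]]'
python3 -m jog '[[0,35,51,0,0,0,0],[0,30,51,0,0,0,0],[0,20,26,0,0,0,0],[0,0,0,0,0,0,0],[0,0,0,0,0,0,0]]'
python3 - <<'E'
from h import *
r=vision.read_camera("wrist"); np.savez("wrist1.npz",**r); cv2.imwrite("pics/wrist1.png",r["color"])
s=ctrl.get_state(); print(s["ee_pos"],s["eef_rot"],s["q"]);print({k:r[k] for k in r if k!="color"})
E
```

```text
cab
[[0.611, -0.114], [0.832, -0.113], [0.822, -0.441], [0.617, -0.44]]
drawer front top
[[0.443, -0.112], [0.445, -0.436]]
handle ends
[[0.404, -0.221], [0.402, -0.373]]
tub rim
[[0.365, 0.473], [0.585, 0.506], [0.605, 0.333]]
[[0.393, 0.319]]
tub base right
[[0.61, 0.35]]
time: 1.35
ee_pos: [0.4564, 0.2066, 0.3511]
eef_rot: [[-0.0, 1.0, 0.001], [0.0, 0.001, -1.0], [-1.0, -0.0, -0.0]]
wrist_force: [0.4, -0.2, 0.5]
opening: -0.0
time: 1.98
ee_pos: [0.5406, 0.0807, 0.3509]
eef_rot: [[-0.001, 1.0, 0.001], [-0.0, 0.001, -1.0], [-1.0, -0.001, 0.0]]
wrist_force: [0.2, 1.1, 0.5]
opening: 0.0
[0.54050475 0.08109938 0.35114162] [[-4.62921147e-04  9.99998465e-01  1.69016182e-03]
 [ 4.62721829e-05  1.69018342e-03 -9.99998571e-01]
 [-9.99999892e-01 -4.62842278e-04 -4.70545335e-05]] [ 2.55256482e+01  1.08461482e+01  1.77126433e+00 -1.39960805e-02
 -8.09479085e+01  6.45733964e+01]
{'fov_y': 60.16562614618271, 'cx': 257.99014899616037, 'cy': 186.9614976365575, 'rvec': array([-2.05468187,  2.05389056,  0.32173061]), 'tvec': array([0.08205132, 0.43841723, 0.65945488])}
```

View pics/wrist1.png

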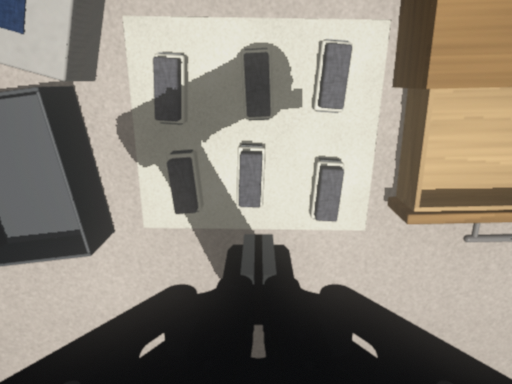

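The wrist view shows all six cushions clearly: (168,88), (258,85), (334,75), (183,185), (251,178), (328,192). The tub is on the left and the drawer on the right.

Run:
```python
from h import *
r=dict(np.load("wrist1.npz"))
for th in (60,70,80):
    print(th); [print(*c) for c in cushions(r,(120,20,395,228),th=th,amin=300)]
c=lambda L,z: print(np.round(cast(r,L,z)[:,:2],3).tolist())
print("front outer top corner, cab front");c([(405,222),(412,208),(427,187)],.078);c([(434,88)],.1)
print("handle");c([(466,239)],.062)
print("tub rim");c([(110,233),(88,253),(40,86)],.08)
```

```text
60
70
[0.6132 0.0834] [0.077 0.03 ] 2.3 1400
[0.6068 0.1999] [0.076 0.034] -4.1 763
[0.4769 0.1892] [0.081 0.034] 4.3 1243
80
[0.6133 0.0835] [0.078 0.031] 2.7 1503
[0.607  0.2001] [0.078 0.035] -4.1 843
[0.4768 0.1892] [0.082 0.035] 4.3 1302
front outer top corner, cab front
[[0.435, -0.118], [0.456, -0.125], [0.485, -0.141]]
[[0.611, -0.118]]
handle
[[0.402, -0.218]]
tub rim
[[0.42, 0.285], [0.389, 0.32], [0.613, 0.343]]
```

Run:
```python
from h import *
r=dict(np.load("wrist1.npz"))
B=dict(P1=(145,45,195,130),P2=(235,40,285,128),P3=(312,35,360,115),P4=(165,147,205,217),P5=(235,143,270,212),P6=(308,157,348,225))
g=cv2.cvtColor(r["color"],cv2.COLOR_BGR2GRAY)
for k,b in B.items():
    for th in (80,95,110):
        for c in cushions(r,b,th=th,amin=500): print(k,th,*c)
```

```text
P1 80 [0.607  0.2001] [0.078 0.035] -4.1 843
P1 95 [0.6048 0.2006] [0.083 0.037] -2.3 995
P1 110 [0.6023 0.1971] [0.093 0.047] -2.4 1811
P2 80 [0.6133 0.0835] [0.078 0.031] 2.7 1503
P2 95 [0.6131 0.0835] [0.08  0.033] 2.5 1604
P2 110 [0.612  0.0854] [0.084 0.04 ] 1.2 1814
P3 110 [ 0.6244 -0.0147] [0.078 0.033] -3.9 521
P4 80 [0.4768 0.1892] [0.082 0.035] 4.3 1302
P4 95 [0.4767 0.1892] [0.084 0.037] 4.2 1379
P4 110 [0.483  0.1861] [0.098 0.046] 3.8 1882
P5 110 [0.4876 0.0937] [0.082 0.03 ] -1.8 552
```

```bash
python3 -m jog '[[30,14,0,0,0,0,0],[50,14,0,0,0,0,0],[50,14,0,0,0,0,0],[50,14,0,0,0,0,0],[50,14,-2,0,0,0,0],[40,2,0,0,0,0,0],[20,0,0,0,0,0,0],[4,0,0,0,0,0,0],[0,0,0,0,0,0,0],[0,0,0,0,0,0,0]]'; python3 -m jog '[[4,0,0,0,0,0,0],[4,0,0,0,0,0,0],[3,0,0,0,0,0,0],[0,0,0,0,0,0,0],[0,0,0,0,0,0,0]]';  python3 -m jog '[[4,0,0,0,0,0,0],[4,0,0,0,0,0,0],[0,0,0,0,0,0,0],[0,0,0,0,0,0,0],[0,0,0,0,0,0,0]]'
```

```text
time: 3.28
ee_pos: [0.6137, 0.0833, 0.0589]
eef_rot: [[0.003, 1.0, 0.002], [0.001, 0.002, -1.0], [-1.0, 0.003, -0.001]]
wrist_force: [0.2, -0.3, -0.2]
opening: 0.0004
time: 3.9
ee_pos: [0.613, 0.0825, 0.0462]
eef_rot: [[-0.0, 1.0, 0.001], [-0.0, 0.001, -1.0], [-1.0, -0.0, 0.0]]
wrist_force: [-1.0, -0.6, 0.2]
opening: -0.0001
time: 4.53
ee_pos: [0.6133, 0.0827, 0.0394]
eef_rot: [[0.001, 1.0, 0.001], [-0.0, 0.001, -1.0], [-1.0, 0.001, 0.0]]
wrist_force: [-1.7, 0.7, 6.0]
opening: -0.0004
```

```bash
python3 -m jog '[[2,0,0,0,0,0,0],[0,0,0,0,0,0,0],[0,0,0,0,0,0,0]]';python3 -m jog '[[0,0,0,0,0,0,0],[0,0,0,0,0,0,0]]';  python3 -m jog '[[0,0,0,0,0,0,0],[0,0,0,0,0,0,0]]'
```

```text
time: 4.9
ee_pos: [0.6133, 0.0827, 0.0382]
eef_rot: [[0.001, 1.0, 0.002], [-0.0, 0.002, -1.0], [-1.0, 0.001, 0.0]]
wrist_force: [-3.0, 0.1, 8.8]
opening: -0.0001
time: 5.15
ee_pos: [0.6133, 0.0826, 0.0382]
eef_rot: [[0.001, 1.0, 0.002], [-0.0, 0.002, -1.0], [-1.0, 0.001, 0.0]]
wrist_force: [-2.9, 0.3, 8.7]
opening: 0.0002
time: 5.4
ee_pos: [0.6133, 0.0826, 0.0381]
eef_rot: [[0.001, 1.0, 0.002], [-0.0, 0.002, -1.0], [-1.0, 0.001, 0.0]]
wrist_force: [-4.3, 0.4, 9.9]
opening: 0.0002
```

```bash
python3 -m jog '[[1.5,0,0,0,0,0,0],[0,0,0,0,0,0,0],[0,0,0,0,0,0,0]]';python3 -m jog '[[-15,0,0,0,0,0,0],[-20,0,0,0,0,0,0],[0,6,45,0,0,0,0],[0,5,50,0,0,0,0],[0,0,2,0,0,0,0],[0,0,0,0,0,0,0],[15,0,0,0,0,0,0],[8,0,0,0,0,0,0],[0,0,0,0,0,0,0]]';  python3 -m jog '[[4,0,0,0,0,0,0],[4,0,0,0,0,0,0],[3,0,0,0,0,0,0],[0,0,0,0,0,0,0],[0,0,0,0,0,0,0]]';python3 -m jog '[[1,0,0,0,0,0,0],[0,0,0,0,0,0,0],[0,0,0,0,0,0,0]]'
```

```text
time: 5.78
ee_pos: [0.6133, 0.0826, 0.0371]
eef_rot: [[0.001, 1.0, 0.002], [-0.0, 0.002, -1.0], [-1.0, 0.001, 0.0]]
wrist_force: [-3.1, -0.5, 11.6]
opening: -0.0002
time: 6.9
ee_pos: [0.6233, -0.0138, 0.0454]
eef_rot: [[-0.003, 1.0, 0.002], [-0.001, 0.002, -1.0], [-1.0, -0.003, 0.001]]
wrist_force: [0.8, -0.6, 0.2]
opening: -0.0002
time: 7.52
ee_pos: [0.6243, -0.0144, 0.0359]
eef_rot: [[0.001, 1.0, 0.001], [-0.0, 0.001, -1.0], [-1.0, 0.001, 0.0]]
wrist_force: [-0.0, 0.7, 1.3]
opening: 0.0
time: 7.9
ee_pos: [0.6243, -0.0145, 0.0351]
eef_rot: [[0.001, 1.0, 0.001], [-0.0, 0.001, -1.0], [-1.0, 0.001, 0.0]]
wrist_force: [0.2, -0.6, 3.9]
opening: 0.0001
```

```bash
python3 -m jog '[[-15,0,0,0,0,0,0],[-20,0,0,0,0,0,0],[0,-50,0,0,0,0,0],[0,-50,0,0,0,0,0],[0,-50,1,0,0,0,0],[0,-8,0,0,0,0,0],[0,0,0,0,0,0,0],[12,0,0,0,0,0,0],[10,0,0,0,0,0,0],[0,0,0,0,0,0,0]]';  python3 -m jog '[[4,0,0,0,0,0,0],[4,0,0,0,0,0,0],[3,0,0,0,0,0,0],[0,0,0,0,0,0,0],[0,0,0,0,0,0,0]]';python3 -m jog '[[1,0,0,0,0,0,0],[0,0,0,0,0,0,0],[0,0,0,0,0,0,0]]'
echo P5; python3 -m jog '[[-15,0,0,0,0,0,0],[-20,0,0,0,0,0,0],[0,7,-40,0,0,0,0],[0,7,-40,0,0,0,0],[0,7,-29,0,0,0,0],[0,0,0,0,0,0,0],[12,0,0,0,0,0,0],[11,0,0,0,0,0,0],[0,0,0,0,0,0,0]]';  python3 -m jog '[[4,0,0,0,0,0,0],[4,0,0,0,0,0,0],[3,0,0,0,0,0,0],[0,0,0,0,0,0,0],[0,0,0,0,0,0,0]]';python3 -m jog '[[1,0,0,0,0,0,0],[0,0,0,0,0,0,0],[0,0,0,0,0,0,0]]'
```

```text
time: 9.15
ee_pos: [0.4657, -0.0158, 0.0463]
eef_rot: [[-0.003, 1.0, 0.0], [-0.001, 0.0, -1.0], [-1.0, -0.003, 0.001]]
wrist_force: [0.5, -0.5, 0.4]
opening: 0.0002
time: 9.78
ee_pos: [0.4663, -0.0154, 0.0369]
eef_rot: [[0.001, 1.0, 0.001], [0.0, 0.001, -1.0], [-1.0, 0.001, -0.0]]
wrist_force: [0.8, -0.2, 0.7]
opening: 0.0001
time: 10.15
ee_pos: [0.4662, -0.0155, 0.036]
eef_rot: [[0.0, 1.0, 0.001], [0.0, 0.001, -1.0], [-1.0, 0.0, -0.0]]
wrist_force: [0.4, -0.2, 3.4]
opening: 0.0001
P5
time: 11.28
ee_pos: [0.4858, 0.0923, 0.0464]
eef_rot: [[-0.003, 1.0, -0.0], [-0.002, -0.0, -1.0], [-1.0, -0.003, 0.002]]
wrist_force: [0.4, -0.5, -0.6]
opening: 0.0003
time: 11.9
ee_pos: [0.487, 0.0936, 0.0368]
eef_rot: [[0.0, 1.0, 0.001], [0.0, 0.001, -1.0], [-1.0, 0.0, -0.0]]
wrist_force: [-0.3, -0.6, 0.8]
opening: 0.0001
time: 12.28
ee_pos: [0.487, 0.0936, 0.0359]
eef_rot: [[0.0, 1.0, 0.001], [0.0, 0.001, -1.0], [-1.0, 0.0, -0.0]]
wrist_force: [-1.0, -0.6, 2.9]
opening: 0.0
```

```bash
python3 -m jog '[[-15,0,0,0,0,0,0],[-20,0,0,0,0,0,0],[0,-4,-35,0,0,0,0],[0,-3,-35,0,0,0,0],[0,-3,-25.5,0,0,0,0],[0,0,0,0,0,0,0],[12,0,0,0,0,0,0],[11,0,0,0,0,0,0],[0,0,0,0,0,0,0]]';  python3 -m jog '[[4,0,0,0,0,0,0],[4,0,0,0,0,0,0],[3,0,0,0,0,0,0],[0,0,0,0,0,0,0],[0,0,0,0,0,0,0]]';python3 -m jog '[[1,0,0,0,0,0,0],[0,0,0,0,0,0,0],[0,0,0,0,0,0,0]]'
echo P1; python3 -m jog '[[-15,0,0,0,0,0,0],[-20,0,0,0,0,0,0],[0,45,-5,0,0,0,0],[0,45,-5,0,0,0,0],[0,40,-1,0,0,0,0],[0,0,0,0,0,0,0],[12,0,0,0,0,0,0],[11,0,0,0,0,0,0],[0,0,0,0,0,0,0]]';  python3 -m jog '[[4,0,0,0,0,0,0],[4,0,0,0,0,0,0],[3,0,0,0,0,0,0],[0,0,0,0,0,0,0],[0,0,0,0,0,0,0]]';python3 -m jog '[[1,0,0,0,0,0,0],[0,0,0,0,0,0,0],[0,0,0,0,0,0,0]]'
```

```text
time: 13.4
ee_pos: [0.4763, 0.1878, 0.0465]
eef_rot: [[-0.002, 1.0, -0.0], [-0.002, -0.0, -1.0], [-1.0, -0.002, 0.002]]
wrist_force: [-0.2, -0.2, 0.4]
opening: 0.0001
time: 14.02
ee_pos: [0.477, 0.1885, 0.0378]
eef_rot: [[0.0, 1.0, 0.001], [-0.0, 0.001, -1.0], [-1.0, 0.0, 0.0]]
wrist_force: [-2.6, -2.3, 7.4]
opening: 0.0003
time: 14.4
ee_pos: [0.477, 0.1885, 0.0373]
eef_rot: [[0.0, 1.0, 0.001], [-0.0, 0.001, -1.0], [-1.0, 0.0, 0.0]]
wrist_force: [-2.1, -2.6, 11.4]
opening: 0.0001
P1
time: 15.52
ee_pos: [0.6054, 0.1998, 0.0466]
eef_rot: [[-0.002, 1.0, 0.001], [-0.001, 0.001, -1.0], [-1.0, -0.002, 0.001]]
wrist_force: [-0.8, 0.2, -0.3]
opening: -0.0003
time: 16.15
ee_pos: [0.6066, 0.2003, 0.0386]
eef_rot: [[0.0, 1.0, 0.002], [0.0, 0.002, -1.0], [-1.0, 0.0, -0.0]]
wrist_force: [-3.7, -0.9, 7.5]
opening: -0.0001
time: 16.52
ee_pos: [0.6066, 0.2003, 0.0382]
eef_rot: [[0.001, 1.0, 0.002], [-0.0, 0.002, -1.0], [-1.0, 0.001, 0.0]]
wrist_force: [-4.2, -0.4, 10.4]
opening: -0.0001
```

```bash
python3 -m jog '[[1,0,0,0,0,0,0],[0,0,0,0,0,0,0],[0,0,0,0,0,0,0],[-20,0,0,0,0,0,0],[-25,0,0,0,0,0,62],[0,0,0,0,0,0,62],[0,0,0,0,0,0,62],[0,0,0,0,0,0,62],[0,0,0,0,0,0,62]]'
python3 -c "
from h import *
r=vision.read_camera('wrist'); np.savez('wrist2.npz',**r); cv2.imwrite('pics/wrist2.png',r['color'])"
```

```text
time: 17.65
ee_pos: [0.6065, 0.1999, 0.0789]
eef_rot: [[-0.001, 1.0, 0.001], [-0.001, 0.001, -1.0], [-1.0, -0.001, 0.001]]
wrist_force: [1.3, 0.4, -0.3]
opening: 0.0622
```

View pics/wrist2.png

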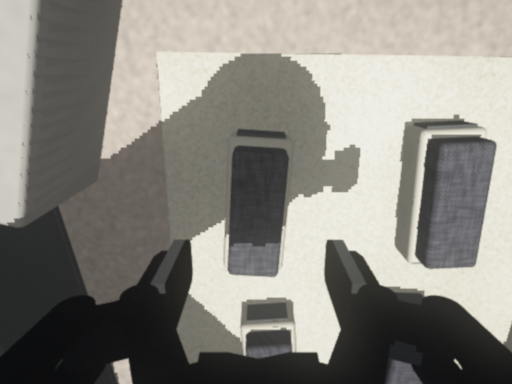

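P1 sits between the open fingers at (258,210), and the path down is clear.

```bash
python3 -m jog '[[25,0,0,0,0,0,62],[25,0,0,0,0,0,62],[18,0,0,0,0,0,62],[6,0,0,0,0,0,62],[0,0,0,0,0,0,62],[0,0,0,0,0,0,30],[0,0,0,0,0,0,30],[0,0,0,0,0,0,30],[0,0,0,0,0,0,30],[0,0,0,0,0,0,30]]'
python3 -m jog '[[-20,0,0,0,0,0,30],[-40,0,0,0,0,0,30],[-50,0,0,0,0,0,30],[-50,0,0,0,0,0,30],[0,0,0,0,0,0,30],[0,0,0,0,0,0,30]]'
```

```text
time: 18.95
ee_pos: [0.6078, 0.2006, 0.0073]
eef_rot: [[0.002, 1.0, 0.001], [0.001, 0.001, -1.0], [-1.0, 0.002, -0.001]]
wrist_force: [0.3, 1.1, 6.0]
opening: 0.0389
time: 19.7
ee_pos: [0.6058, 0.1998, 0.1647]
eef_rot: [[-0.002, 1.0, 0.0], [-0.0, 0.0, -1.0], [-1.0, -0.002, 0.0]]
wrist_force: [0.0, -0.6, -1.4]
opening: 0.0392
```

```bash
python3 -m jog '[[0,-10,30,0,0,0,30],[0,-10,50,0,0,0,30],[0,-10,50,0,0,0,30],[0,-10,50,0,0,0,30],[0,-10,50,0,0,0,30],[0,-10,50,0,0,0,30],[0,-10,50,0,0,0,30],[0,-10,50,0,0,0,30],[0,0,10,0,0,0,30],[0,0,0,0,0,0,30]]'
python3 -c "
from h import *
r=vision.read_camera('wrist'); np.savez('wrist3.npz',**r); s=vision.read_camera('side')
np.savez('side3.npz',**s)
cv2.imwrite('pics/m3.png',np.hstack([r['color'][:, 40:480],s['color'][140:,200:440].repeat(1,0)]) if 0 else r['color'])"
```

```text
time: 20.95
ee_pos: [0.5264, -0.1902, 0.1642]
eef_rot: [[-0.003, 1.0, -0.001], [0.001, -0.001, -1.0], [-1.0, -0.003, -0.001]]
wrist_force: [0.9, 0.3, -1.1]
opening: 0.0391
```

View pics/m3.png

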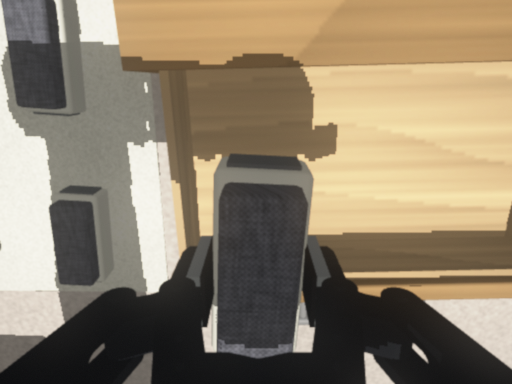

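The stand is held straight over the drawer. The front panel shows at rows 270–300, the cabinet edge at row 66, and the left drawer wall at column 165–195.

Run:
```python
from h import *
r=dict(np.load("wrist3.npz"))
c=lambda n,L,z: print(n,np.round(cast(r,L,z)[:,:2],3).tolist())
c("cab",[(300,66),(125,70)],.1); c("front top edges",[(450,272),(450,279),(450,300)],.078); c("floor front/wall foot",[(450,233),(195,180)],.022); c("wall top",[(163,120),(185,120)],.078)
```

```text
cab [[0.613, -0.214], [0.611, -0.11]]
front top edges [[0.46, -0.341], [0.454, -0.342], [0.434, -0.345]]
floor front/wall foot [[0.467, -0.37], [0.519, -0.132]]
wall top [[0.579, -0.124], [0.579, -0.139]]
```

```bash
python3 -m jog '[[30,0,0,0,0,0,30],[40,0,0,0,0,0,30],[35,0,0,0,0,0,30],[18,0,0,0,0,0,30],[7,0,0,0,0,0,30],[2,0,0,0,0,0,30],[0,0,0,0,0,0,30],[0,0,0,0,0,0,30]]'
python3 -m jog '[[2,0,0,0,0,0,30],[0,0,0,0,0,0,30],[0,0,0,0,0,0,30]]'
```

```text
time: 22.05
ee_pos: [0.5278, -0.19, 0.0347]
eef_rot: [[0.002, 1.0, 0.001], [-0.0, 0.001, -1.0], [-1.0, 0.002, 0.0]]
wrist_force: [0.6, 0.8, -1.1]
opening: 0.0387
time: 22.42
ee_pos: [0.5272, -0.19, 0.0319]
eef_rot: [[0.0, 1.0, 0.001], [-0.0, 0.001, -1.0], [-1.0, 0.0, 0.0]]
wrist_force: [-0.7, 0.5, 0.5]
opening: 0.0391
```

```bash
python3 -m jog '[[1.5,0,0,0,0,0,30],[0,0,0,0,0,0,30],[0,0,0,0,0,0,30]]'
python3 -m jog '[[0,0,0,0,0,0,52],[0,0,0,0,0,0,52],[0,0,0,0,0,0,52],[-10,0,0,0,0,0,52],[-30,0,0,0,0,0,52],[-50,0,0,0,0,0,52],[-40,0,-30,0,0,0,52],[0,10,-50,0,0,0,52],[0,10,-50,0,0,0,62]]'
python3 -m jog '[[0,10,-50,0,0,0,62],[0,10,-50,0,0,0,62],[0,10,-44,0,0,0,62],[0,10,0,0,0,0,62],[0,10,0,0,0,0,62],[0,0,0,0,0,0,62],[0,0,0,0,0,0,62]]'
python3 - <<'E'
from h import *
r=vision.read_camera('wrist'); np.savez('wrist4.npz',**r); cv2.imwrite("pics/wrist4.png",r["color"])
p=proj(r,[.613,.0835,.046])[0]; print(p)
for th in (80,95,110):
  for c in cushions(r,(130,0,400,240),th=th,z=.0415,amin=1500): print(th,*c)
E
```

```text
time: 22.8
ee_pos: [0.5272, -0.19, 0.0303]
eef_rot: [[-0.0, 1.0, 0.001], [-0.0, 0.001, -1.0], [-1.0, -0.0, 0.0]]
wrist_force: [-0.5, 0.6, 0.1]
opening: 0.039
time: 23.92
ee_pos: [0.5475, -0.0588, 0.1622]
eef_rot: [[0.003, 1.0, -0.0], [0.001, -0.0, -1.0], [-1.0, 0.003, -0.001]]
wrist_force: [0.7, -1.0, 0.1]
opening: 0.062
time: 24.8
ee_pos: [0.5967, 0.0829, 0.1603]
eef_rot: [[-0.0, 1.0, -0.001], [-0.0, -0.001, -1.0], [-1.0, -0.0, 0.0]]
wrist_force: [0.1, -1.0, -0.2]
opening: 0.0619
[258.93583567 162.27651251]
80 [0.623  0.0838] [0.063 0.032] 2.7 2980
95 [0.6229 0.0838] [0.064 0.033] 2.6 3111
110 [0.6356 0.0947] [0.123 0.08 ] 1.5 7258
110 [ 0.6247 -0.0141] [0.081 0.035] -3.7 3416
110 [0.5879 0.1636] [0.097 0.055] -6.8 3836
```

View pics/wrist4.png

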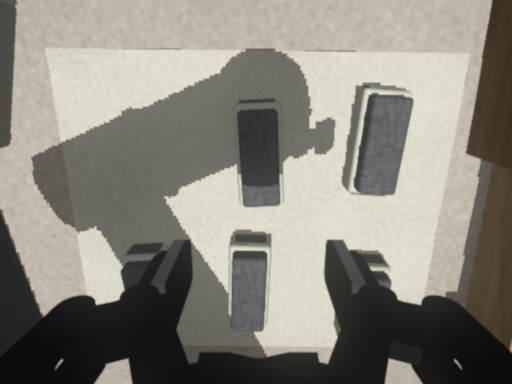

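P2 has not moved: it is at (260,155), where predicted. Next I grasp it and place it in the middle slot.

```bash
python3 -m jog '[[40,16,0,0,0,0,62],[50,0,0,0,0,0,62],[40,0,0,0,0,0,62],[18,0,0,0,0,0,62],[4,0,0,0,0,0,62],[0,0,0,0,0,0,62],[0,0,0,0,0,0,30],[0,0,0,0,0,0,30],[0,0,0,0,0,0,30],[0,0,0,0,0,0,30]]'
python3 -m jog '[[0,0,0,0,0,0,30],[-20,0,0,0,0,0,30],[-40,0,0,0,0,0,30],[-50,0,0,0,0,0,30],[-40,0,0,0,0,0,30],[0,-20,40,0,0,0,30],[0,-20,50,0,0,0,30],[0,-15,50,0,0,0,30],[0,-15,50,0,0,0,30],[0,-15,50,0,0,0,30]]'
python3 -m jog '[[0,0,50,0,0,0,30],[0,0,50,0,0,0,30],[0,0,20,0,0,0,30],[0,0,0,0,0,0,30],[0,0,0,0,0,0,30]]'
```

```text
time: 26.1
ee_pos: [0.6143, 0.0846, 0.0104]
eef_rot: [[0.004, 1.0, 0.002], [0.001, 0.002, -1.0], [-1.0, 0.004, -0.001]]
wrist_force: [-0.6, 0.7, 5.4]
opening: 0.0385
time: 27.35
ee_pos: [0.5272, -0.1573, 0.1585]
eef_rot: [[0.0, 1.0, 0.001], [0.0, 0.001, -1.0], [-1.0, 0.0, -0.0]]
wrist_force: [0.3, -1.1, -1.3]
opening: 0.0388
time: 27.98
ee_pos: [0.5281, -0.2751, 0.1582]
eef_rot: [[-0.0, 1.0, 0.001], [0.001, 0.001, -1.0], [-1.0, -0.0, -0.001]]
wrist_force: [-0.2, 0.0, -1.3]
opening: 0.0385
```

```bash
python3 -m jog '[[30,0,0,0,0,0,30],[40,0,0,0,0,0,30],[35,0,0,0,0,0,30],[14,0,0,0,0,0,30],[4,0,0,0,0,0,30],[1,0,0,0,0,0,30],[0,0,0,0,0,0,30],[0,0,0,0,0,0,30]]'
python3 -m jog '[[1,0,0,0,0,0,30],[0,0,0,0,0,0,30],[0,0,0,0,0,0,30]]'
python3 -m jog '[[1,0,0,0,0,0,30],[0,0,0,0,0,0,30],[0,0,0,0,0,0,30]]'
```

```text
time: 28.98
ee_pos: [0.5288, -0.2761, 0.0353]
eef_rot: [[0.002, 1.0, 0.001], [-0.0, 0.001, -1.0], [-1.0, 0.002, 0.0]]
wrist_force: [-0.4, -0.3, -0.8]
opening: 0.0383
time: 29.35
ee_pos: [0.5283, -0.276, 0.0333]
eef_rot: [[-0.0, 1.0, 0.001], [-0.0, 0.001, -1.0], [-1.0, -0.0, 0.0]]
wrist_force: [-0.1, 0.8, -0.5]
opening: 0.0384
time: 29.72
ee_pos: [0.5283, -0.276, 0.0324]
eef_rot: [[0.0, 1.0, 0.001], [-0.0, 0.001, -1.0], [-1.0, 0.0, 0.0]]
wrist_force: [-0.6, -0.7, 0.9]
opening: 0.0383
```

```bash
python3 -m jog '[[1,0,0,0,0,0,30],[0,0,0,0,0,0,52],[0,0,0,0,0,0,52],[0,0,0,0,0,0,52],[-10,0,0,0,0,0,52],[-30,0,0,0,0,0,52],[-50,0,0,0,0,0,52],[-40,0,-30,0,0,0,52],[0,-10,-50,0,0,0,52],[0,-10,-50,0,0,0,62]]'
python3 -m jog '[[0,-10,-50,0,0,0,62],[0,-10,-50,0,0,0,62],[0,-10,-50,0,0,0,62],[0,-10,-50,0,0,0,62],[0,-8,-50,0,0,0,62],[0,0,-50,0,0,0,62],[0,0,-35,0,0,0,62],[0,0,0,0,0,0,62],[0,0,0,0,0,0,62]]'
python3 - <<'E'
from h import *
s=vision.read_camera('side'); cv2.imwrite("pics/side5.png",cv2.resize(s["color"][95:355,150:430],None,fx=2.3,fy=2.3))
r=vision.read_camera('wrist'); np.savez('wrist5.npz',**r); cv2.imwrite("pics/wrist5.png",r["color"])
p=proj(r,[.477,.189,.042])[0]; print(p)
for th in (80,95,110):
  for c in cushions(r,(130,0,400,280),th=th,z=.0415,amin=1500): print(th,*c)
E
```

```text
time: 30.98
ee_pos: [0.5082, -0.1449, 0.1628]
eef_rot: [[0.003, 1.0, -0.0], [0.0, -0.0, -1.0], [-1.0, 0.003, -0.0]]
wrist_force: [1.3, -0.3, 0.6]
opening: 0.0619
time: 32.1
ee_pos: [0.4596, 0.1886, 0.1615]
eef_rot: [[-0.0, 1.0, 0.001], [-0.0, 0.001, -1.0], [-1.0, -0.0, 0.0]]
wrist_force: [-0.4, 0.1, 0.2]
opening: 0.0624
[258.67037858 159.59423272]
80 [0.4804 0.1918] [0.069 0.031] 4.3 2903
95 [0.48   0.1918] [0.07  0.032] 4.2 3021
95 [0.3854 0.2728] [0.05  0.041] -90.0 1564
110 [0.4761 0.1916] [0.079 0.033] 4.1 3176
110 [0.4061 0.2639] [0.158 0.108] 31.0 9190
```

View pics/side5.png

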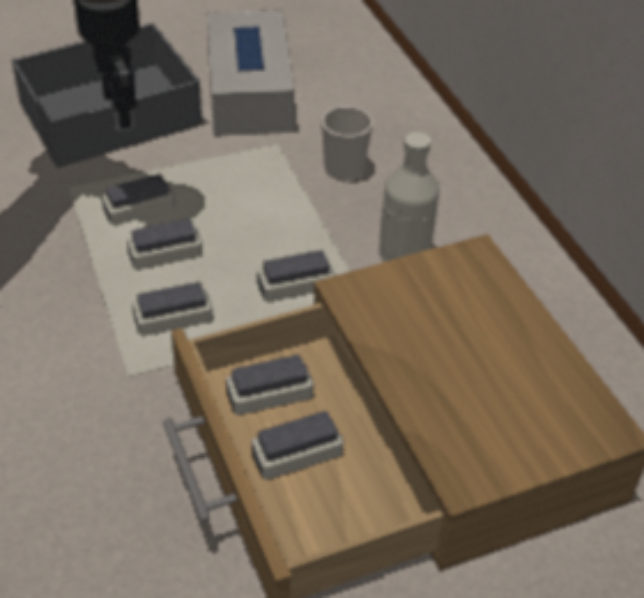

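Two stands are upright in the drawer, at (270,383) and (298,440). P4 is unmoved. Next, the third firm stand.

```bash
python3 -m jog '[[40,17,-2,0,0,0,62],[50,0,0,0,0,0,62],[40,0,0,0,0,0,62],[18,0,0,0,0,0,62],[3,0,0,0,0,0,62],[0,0,0,0,0,0,62],[0,0,0,0,0,0,30],[0,0,0,0,0,0,30],[0,0,0,0,0,0,30],[0,0,0,0,0,0,30]]'
python3 -m jog '[[0,0,0,0,0,0,30],[-20,0,0,0,0,0,30],[-40,0,0,0,0,0,30],[-50,0,0,0,0,0,30],[-40,0,0,0,0,0,30],[0,5,40,0,0,0,30],[0,5,50,0,0,0,30],[0,5,50,0,0,0,30],[0,5,50,0,0,0,30],[0,5,50,0,0,0,30]]'
python3 -m jog '[[0,5,50,0,0,0,30],[0,5,50,0,0,0,30],[0,5,50,0,0,0,30],[0,5,50,0,0,0,30],[0,5,50,0,0,0,30],[0,1,50,0,0,0,30],[0,0,13,0,0,0,30],[0,0,0,0,0,0,30],[0,0,0,0,0,0,30]]'
```

```text
time: 33.45
ee_pos: [0.4777, 0.1914, 0.012]
eef_rot: [[0.002, 1.0, 0.002], [0.001, 0.002, -1.0], [-1.0, 0.002, -0.001]]
wrist_force: [-0.2, -2.0, 4.9]
opening: 0.0382
time: 34.7
ee_pos: [0.5018, -0.0504, 0.1609]
eef_rot: [[0.001, 1.0, 0.001], [0.001, 0.001, -1.0], [-1.0, 0.001, -0.001]]
wrist_force: [1.0, 0.1, -0.8]
opening: 0.0387
time: 35.83
ee_pos: [0.5282, -0.3607, 0.1605]
eef_rot: [[-0.0, 1.0, 0.002], [0.001, 0.002, -1.0], [-1.0, -0.0, -0.001]]
wrist_force: [0.7, -0.7, -0.3]
opening: 0.0386
```

```bash
python3 -m jog '[[30,0,0,0,0,0,30],[40,0,0,0,0,0,30],[35,0,0,0,0,0,30],[15,0,0,0,0,0,30],[4,0,0,0,0,0,30],[1,0,0,0,0,0,30],[0,0,0,0,0,0,30],[0,0,0,0,0,0,30]]'
python3 -m jog '[[1,0,0,0,0,0,30],[0,0,0,0,0,0,30],[0,0,0,0,0,0,30]]'
python3 -m jog '[[1,0,0,0,0,0,30],[0,0,0,0,0,0,30],[0,0,0,0,0,0,30]]'
```

```text
time: 36.83
ee_pos: [0.5288, -0.3622, 0.0364]
eef_rot: [[0.002, 1.0, 0.001], [-0.001, 0.001, -1.0], [-1.0, 0.002, 0.001]]
wrist_force: [0.3, -0.3, -2.0]
opening: 0.0386
time: 37.2
ee_pos: [0.5283, -0.362, 0.0343]
eef_rot: [[-0.0, 1.0, 0.001], [-0.0, 0.001, -1.0], [-1.0, -0.0, 0.0]]
wrist_force: [0.1, 0.2, -2.1]
opening: 0.0389
time: 37.58
ee_pos: [0.5287, -0.3621, 0.0341]
eef_rot: [[0.001, 1.0, 0.001], [-0.0, 0.001, -1.0], [-1.0, 0.001, 0.0]]
wrist_force: [-1.4, 1.8, 4.7]
opening: 0.0386
```

```bash
python3 -m jog '[[0,0,0,0,0,0,52],[0,0,0,0,0,0,52],[0,0,0,0,0,0,52],[-10,0,0,0,0,0,52],[-30,0,0,0,0,0,52],[-50,0,0,0,0,0,52],[-40,0,-30,0,0,0,52],[0,-50,-30,0,0,0,20],[0,-50,-26,0,0,0,0],[0,-50,0,0,0,0,0]]'
python3 -m jog '[[0,-18,0,0,0,0,0],[0,0,0,0,0,0,0],[0,0,0,0,0,0,0]]'
python3 - <<'E'
from h import *
r=vision.read_camera('wrist'); np.savez('wrist6.npz',**r); cv2.imwrite("pics/wrist6.png",r["color"])
E
```

```text
time: 38.83
ee_pos: [0.3768, -0.2749, 0.1642]
eef_rot: [[0.001, 1.0, 0.003], [-0.0, 0.003, -1.0], [-1.0, 0.001, 0.0]]
wrist_force: [-0.0, -0.5, 0.6]
opening: 0.0002
time: 39.2
ee_pos: [0.3618, -0.2767, 0.1638]
eef_rot: [[0.002, 1.0, 0.001], [-0.001, 0.001, -1.0], [-1.0, 0.002, 0.001]]
wrist_force: [0.1, -0.8, 0.0]
opening: 0.0001
```

View pics/wrist6.png

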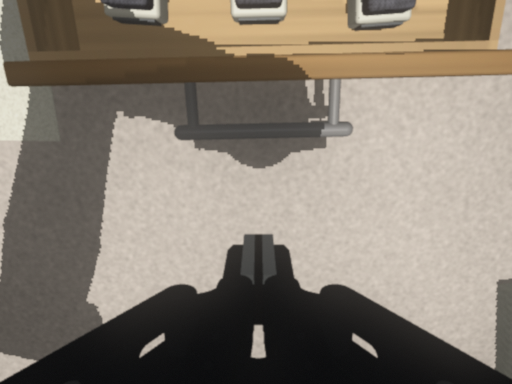

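The handle bar is ahead of the shut fingers at (264,130), and all three stands show in the drawer. Next I lower the fingers behind the bar and push.

```bash
python3 - <<'E'
from h import *
r=dict(np.load("wrist6.npz")); print(cast(r,[(180,131),(348,129)],.062))
s=vision.read_camera('side'); cv2.imwrite("pics/side6.png",cv2.resize(s["color"][215:345,200:360],None,fx=4,fy=4,interpolation=cv2.INTER_CUBIC))
E
python3 -m jog '[[40,0,0,0,0,0,0],[45,0,0,0,0,0,0],[28,0,0,0,0,0,0],[5,0,0,0,0,0,0],[0,5,0,0,0,0,0],[0,8,0,0,0,0,0],[0,6,0,0,0,0,0],[0,5,0,0,0,0,0],[0,0,0,0,0,0,0]]'
```

```text
[[ 0.40493518 -0.21786054  0.062     ]
 [ 0.40647335 -0.34154471  0.062     ]]
time: 40.42
ee_pos: [0.3849, -0.2761, 0.0456]
eef_rot: [[0.001, 1.0, 0.001], [-0.0, 0.001, -1.0], [-1.0, 0.001, 0.0]]
wrist_force: [-0.2, 1.3, -0.3]
opening: 0.0001
```

View pics/side6.png

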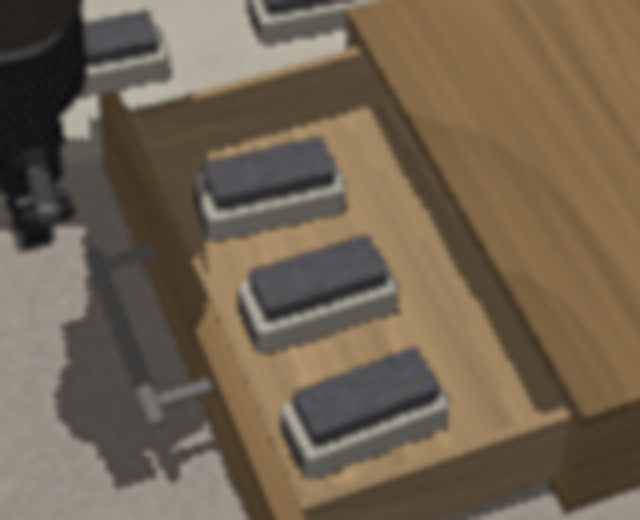

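All three are flat and upright. Now the push.

```bash
python3 -m jog '[[0,4,0,0,0,0,0],[0,8,0,0,0,0,0],[0,12,0,0,0,0,0],[0,14,0,0,0,0,0],[0,14,0,0,0,0,0],[0,14,0,0,0,0,0],[0,14,0,0,0,0,0],[0,14,0,0,0,0,0],[0,14,0,0,0,0,0],[0,14,0,0,0,0,0]]'
python3 -m jog '[[0,14,0,0,0,0,0],[0,12,0,0,0,0,0],[0,8,0,0,0,0,0],[0,4,0,0,0,0,0],[0,2,0,0,0,0,0],[0,0,0,0,0,0,0],[0,0,0,0,0,0,0]]'
```

```text
time: 41.68
ee_pos: [0.5072, -0.276, 0.0453]
eef_rot: [[0.0, 1.0, 0.001], [-0.0, 0.001, -1.0], [-1.0, 0.0, 0.0]]
wrist_force: [-1.1, 1.2, -0.1]
opening: 0.0001
time: 42.55
ee_pos: [0.5464, -0.2761, 0.0455]
eef_rot: [[0.001, 1.0, 0.001], [-0.0, 0.001, -1.0], [-1.0, 0.001, 0.0]]
wrist_force: [0.3, -0.3, -0.1]
opening: 0.0002
```

```bash
python3 -m jog '[[0,4,0,0,0,0,0],[0,4,0,0,0,0,0],[0,2,0,0,0,0,0],[0,2,0,0,0,0,0],[0,0,0,0,0,0,0],[0,0,0,0,0,0,0]]'
python3 -m jog '[[0,2,0,0,0,0,0],[0,2,0,0,0,0,0],[0,0,0,0,0,0,0],[0,0,0,0,0,0,0]]'
python3 -m jog '[[0,2,0,0,0,0,0],[0,2,0,0,0,0,0],[0,0,0,0,0,0,0],[0,0,0,0,0,0,0]]'
```

```text
time: 43.3
ee_pos: [0.5479, -0.2757, 0.0448]
eef_rot: [[-0.022, 1.0, -0.002], [0.004, -0.002, -1.0], [-1.0, -0.022, -0.004]]
wrist_force: [-20.2, 0.4, 13.1]
opening: 0.0001
time: 43.8
ee_pos: [0.5479, -0.2756, 0.0447]
eef_rot: [[-0.031, 1.0, -0.003], [0.006, -0.002, -1.0], [-1.0, -0.031, -0.006]]
wrist_force: [-27.4, -0.3, 19.3]
opening: -0.0
time: 44.3
ee_pos: [0.5479, -0.2755, 0.0448]
eef_rot: [[-0.039, 0.999, -0.003], [0.007, -0.003, -1.0], [-0.999, -0.039, -0.007]]
wrist_force: [-34.6, -0.1, 25.0]
opening: 0.0001
```

The drawer has hit its stop at TCP x = 0.548. I back off and go to P6 for the soft stands.

```bash
python3 -m jog '[[0,-15,0,0,0,0,0],[0,-30,0,0,0,0,0],[0,-50,0,0,0,0,0],[-20,-10,0,0,0,0,0],[-50,-10,0,0,0,0,62],[-45,0,-30,0,0,0,62],[0,0,-50,0,0,0,62],[0,0,-50,0,0,0,62],[0,0,-50,0,0,0,62],[0,0,-50,0,0,0,62]]'
python3 -m jog '[[0,0,-30,0,0,0,62],[0,0,0,0,0,0,62],[0,0,0,0,0,0,62]]'
python3 - <<'E'
from h import *
s=vision.read_camera('side'); cv2.imwrite("pics/side7.png",cv2.resize(s["color"][95:355,150:430],None,fx=2.3,fy=2.3))
r=vision.read_camera('wrist'); np.savez('wrist7.npz',**r); cv2.imwrite("pics/wrist7.png",r["color"])
print(proj(r,[.466,-.0155,.042])[0])
for th in (95,110):
  for c in cushions(r,(130,0,500,280),th=th,z=.0415,amin=1500): print(th,*c)
E
```

```text
time: 45.55
ee_pos: [0.4516, -0.0443, 0.1609]
eef_rot: [[0.002, 1.0, 0.001], [0.0, 0.001, -1.0], [-1.0, 0.002, -0.0]]
wrist_force: [0.4, -0.3, 0.5]
opening: 0.0617
time: 45.92
ee_pos: [0.4512, -0.0161, 0.1604]
eef_rot: [[0.001, 1.0, 0.001], [0.0, 0.001, -1.0], [-1.0, 0.001, -0.0]]
wrist_force: [0.3, -0.7, 0.6]
opening: 0.0621
[258.53882835 163.00346652]
95 [0.4826 0.0781] [0.082 0.018] -6.7 1764
95 [ 0.4733 -0.021 ] [0.061 0.032] -3.4 2772
95 [0.3825 0.0676] [0.069 0.051] -90.0 2960
110 [0.4437 0.067 ] [0.173 0.07 ] 0.0 8405
110 [0.4745 0.0027] [0.096 0.084] -7.6 5357
```

View pics/side7.png

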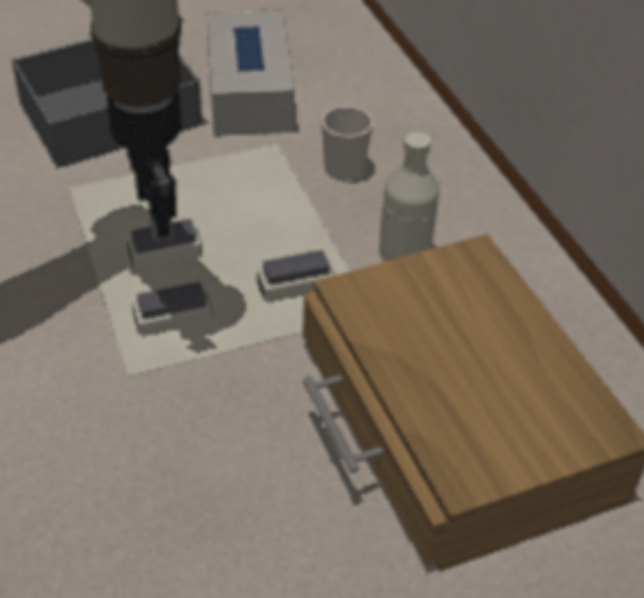

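View pics/wrist7.png

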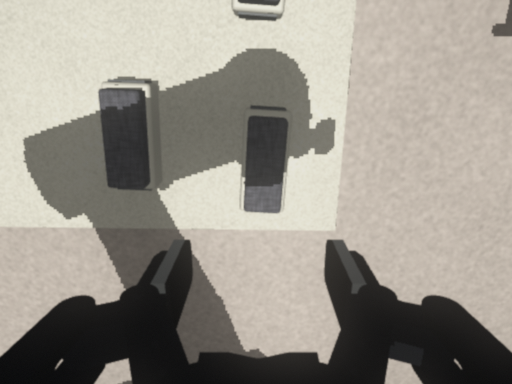

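The drawer is flush. P6 is at (266,160), with its centre at about (0.466, -0.021).

```bash
python3 -m jog '[[40,15,5,0,0,0,62],[50,0,0,0,0,0,62],[40,0,0,0,0,0,62],[16,0,0,0,0,0,62],[3,0,0,0,0,0,62],[0,0,0,0,0,0,62],[0,0,0,0,0,0,30],[0,0,0,0,0,0,30],[0,0,0,0,0,0,30],[0,0,0,0,0,0,30]]'
python3 -m jog '[[0,0,0,0,0,0,30],[-20,0,0,0,0,0,30],[-40,0,0,0,0,0,30],[-50,0,0,0,0,0,30],[-40,-2,0,0,0,0,30],[0,-3,-40,0,0,0,30],[0,-3,-50,0,0,0,30],[0,-3,-50,0,0,0,30],[0,-3,-50,0,0,0,30],[0,-3,-50,0,0,0,30]]'
python3 -m jog '[[0,-3,-50,0,0,0,30],[0,-3,-50,0,0,0,30],[0,-3,-50,0,0,0,30],[0,0,-7,0,0,0,30],[0,0,0,0,0,0,30],[0,0,0,0,0,0,30]]'
python3 - <<'E'
from h import *
r=vision.read_camera('wrist'); np.savez('wrist8.npz',**r); cv2.imwrite("pics/wrist8.png",r["color"])
E
```

```text
time: 47.28
ee_pos: [0.467, -0.0209, 0.0128]
eef_rot: [[0.003, 1.0, 0.001], [0.0, 0.001, -1.0], [-1.0, 0.003, -0.0]]
wrist_force: [-1.5, -1.5, 6.1]
opening: 0.0383
time: 48.52
ee_pos: [0.4482, 0.2205, 0.1619]
eef_rot: [[0.001, 1.0, 0.001], [0.001, 0.001, -1.0], [-1.0, 0.001, -0.001]]
wrist_force: [0.8, -0.3, -1.6]
opening: 0.0382
time: 49.28
ee_pos: [0.4396, 0.3746, 0.1614]
eef_rot: [[-0.0, 1.0, -0.0], [-0.0, -0.0, -1.0], [-1.0, -0.0, 0.0]]
wrist_force: [-1.2, -0.1, -1.3]
opening: 0.0385
```

View pics/wrist8.png

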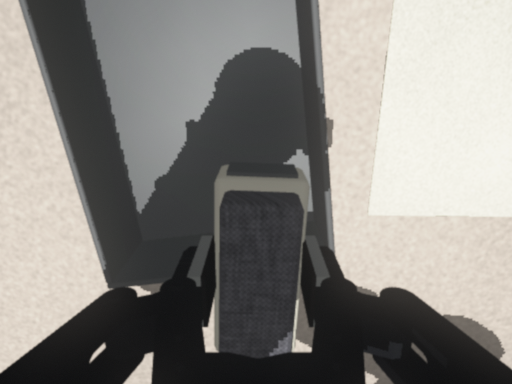

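Run:
```python
from h import *
r=dict(np.load("wrist8.npz"))
print(np.round(cast(r,[(300,20),(317,150),(326,150),(325,228),(110,282),(190,277),(28,15),(85,190)],.08)[:,:2],3).tolist())
```

```text
[[0.553, 0.35], [0.472, 0.335], [0.472, 0.329], [0.414, 0.326], [0.368, 0.492], [0.372, 0.429], [0.556, 0.516], [0.444, 0.5]]
```

```bash
python3 -m jog '[[30,5,-10,0,0,0,30],[40,0,0,0,0,0,30],[35,0,0,0,0,0,30],[20,0,0,0,0,0,30],[5,0,0,0,0,0,30],[0,0,0,0,0,0,30],[0,0,0,0,0,0,48],[0,0,0,0,0,0,48],[0,0,0,0,0,0,48]]'
python3 -m jog '[[-15,0,0,0,0,0,48],[-35,0,0,0,0,0,48],[-50,0,0,0,0,0,48],[-30,0,40,0,0,0,62],[0,5,50,0,0,0,62],[0,5,50,0,0,0,62],[0,5,50,0,0,0,62],[0,5,50,0,0,0,62],[0,5,50,0,0,0,62],[0,0,1,0,0,0,62]]'
python3 -m jog '[[0,0,0,0,0,0,62],[0,0,0,0,0,0,62]]'
python3 - <<'E'
from h import *
r=vision.read_camera('wrist'); np.savez('wrist9.npz',**r); cv2.imwrite("pics/wrist9.png",r["color"])
print(proj(r,[.487,.0937,.042])[0])
for th in (85,95,110):
  for c in cushions(r,(130,0,400,280),th=th,z=.0415,amin=1500): print(th,*c)
E
```

```text
time: 50.45
ee_pos: [0.4449, 0.3863, 0.032]
eef_rot: [[0.001, 1.0, 0.001], [0.001, 0.001, -1.0], [-1.0, 0.001, -0.001]]
wrist_force: [0.3, 0.1, 0.7]
opening: 0.0481
time: 51.7
ee_pos: [0.4699, 0.0924, 0.1625]
eef_rot: [[0.001, 1.0, -0.003], [0.0, -0.003, -1.0], [-1.0, 0.001, -0.0]]
wrist_force: [-0.2, 1.1, -0.0]
opening: 0.0617
time: 51.95
ee_pos: [0.4702, 0.096, 0.1617]
eef_rot: [[0.001, 1.0, 0.002], [0.0, 0.002, -1.0], [-1.0, 0.001, -0.0]]
wrist_force: [0.1, -0.3, 0.1]
opening: 0.0622
[262.62295825 160.2889332 ]
85 [0.4945 0.0933] [0.062 0.032] -2.4 2899
85 [0.3955 0.1741] [0.075 0.041] -89.9 2424
95 [0.4866 0.0937] [0.078 0.034] -2.4 3106
95 [0.3958 0.1619] [0.1   0.041] -89.9 3385
110 [0.47   0.1396] [0.231 0.146] -30.6 25541
```

View pics/wrist9.png

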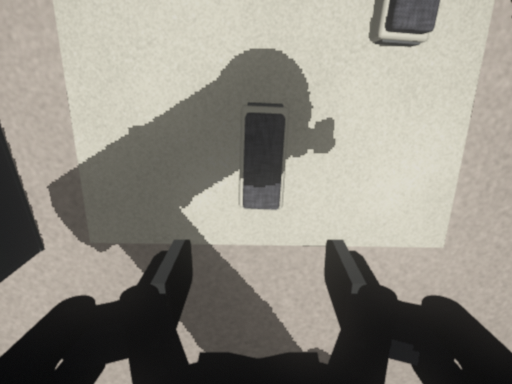

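P5 has not moved, at (263,160). I grasp it and take it to the far end of the tub, then go on to P3.

```bash
python3 -m jog '[[40,17,2,0,0,0,62],[50,0,0,0,0,0,62],[40,0,0,0,0,0,62],[16,0,0,0,0,0,62],[4,0,0,0,0,0,62],[0,0,0,0,0,0,62],[0,0,0,0,0,0,30],[0,0,0,0,0,0,30],[0,0,0,0,0,0,30],[0,0,0,0,0,0,30]]'
python3 -m jog '[[0,0,0,0,0,0,30],[-20,0,0,0,0,0,30],[-40,0,0,0,0,0,30],[-50,0,0,0,0,0,30],[-40,0,0,0,0,0,30],[0,10,-49,0,0,0,30],[0,10,-50,0,0,0,30],[0,10,-50,0,0,0,30],[0,10,-50,0,0,0,30],[0,10,-50,0,0,0,30]]'
python3 -m jog '[[0,10,-50,0,0,0,30],[0,0,0,0,0,0,30],[0,0,0,0,0,0,30]]'
python3 -m jog '[[30,0,0,0,0,0,30],[40,0,0,0,0,0,30],[35,0,0,0,0,0,30],[20,0,0,0,0,0,30],[3,0,0,0,0,0,30],[0,0,0,0,0,0,30],[0,0,0,0,0,0,48],[0,0,0,0,0,0,48],[0,0,0,0,0,0,48]]'
```

```text
time: 53.25
ee_pos: [0.4878, 0.0936, 0.0127]
eef_rot: [[0.003, 1.0, 0.001], [0.001, 0.001, -1.0], [-1.0, 0.003, -0.001]]
wrist_force: [-1.5, 1.1, 6.5]
opening: 0.0381
time: 54.5
ee_pos: [0.5366, 0.3434, 0.1613]
eef_rot: [[-0.0, 1.0, 0.001], [0.0, 0.001, -1.0], [-1.0, -0.0, -0.0]]
wrist_force: [0.7, 0.2, -1.1]
opening: 0.0386
time: 54.88
ee_pos: [0.5461, 0.3915, 0.1607]
eef_rot: [[-0.001, 1.0, 0.001], [-0.001, 0.001, -1.0], [-1.0, -0.001, 0.001]]
wrist_force: [0.5, -0.4, -0.2]
opening: 0.0381
time: 56.0
ee_pos: [0.5469, 0.3923, 0.034]
eef_rot: [[0.001, 1.0, 0.001], [0.001, 0.001, -1.0], [-1.0, 0.001, -0.001]]
wrist_force: [0.2, 0.8, 0.8]
opening: 0.0479
```

```bash
python3 -m jog '[[-15,0,0,0,0,0,48],[-35,0,0,0,0,0,48],[-50,0,0,0,0,0,48],[-28,0,40,0,0,0,62],[0,10,50,0,0,0,62],[0,10,50,0,0,0,62],[0,10,50,0,0,0,62],[0,10,50,0,0,0,62],[0,10,50,0,0,0,62],[0,11,50,0,0,0,62]]'
python3 -m jog '[[0,0,50,0,0,0,62],[0,0,17,0,0,0,62],[0,0,0,0,0,0,62],[0,0,0,0,0,0,62]]'
python3 - <<'E'
from h import *
r=vision.read_camera('wrist'); np.savez('wrist10.npz',**r); cv2.imwrite("pics/wrist10.png",r["color"])
print(proj(r,[.6244,-.0147,.042])[0])
for th in (85,95,110):
  for c in cushions(r,(130,0,400,280),th=th,z=.0415,amin=1500): print(th,*c)
E
```

```text
time: 57.25
ee_pos: [0.6085, 0.0506, 0.1629]
eef_rot: [[0.002, 1.0, 0.001], [0.0, 0.001, -1.0], [-1.0, 0.002, -0.0]]
wrist_force: [0.3, -0.1, -0.4]
opening: 0.0621
time: 57.75
ee_pos: [0.6083, -0.0139, 0.1618]
eef_rot: [[0.001, 1.0, 0.002], [0.0, 0.002, -1.0], [-1.0, 0.001, -0.0]]
wrist_force: [-0.2, 0.6, -0.1]
opening: 0.0622
[260.82915923 161.10510023]
85 [ 0.6595 -0.1072] [0.166 0.031] 7.5 6433
85 [ 0.6332 -0.018 ] [0.064 0.032] -4.0 2916
95 [ 0.6593 -0.1071] [0.166 0.032] 7.5 6489
95 [ 0.6331 -0.018 ] [0.064 0.032] -4.2 2998
110 [ 0.659 -0.107] [0.167 0.032] 7.5 6579
110 [ 0.6317 -0.0113] [0.091 0.05 ] -5.7 4303
110 [0.5331 0.0724] [0.05 0.04] -89.9 1567
```

View pics/wrist10.png

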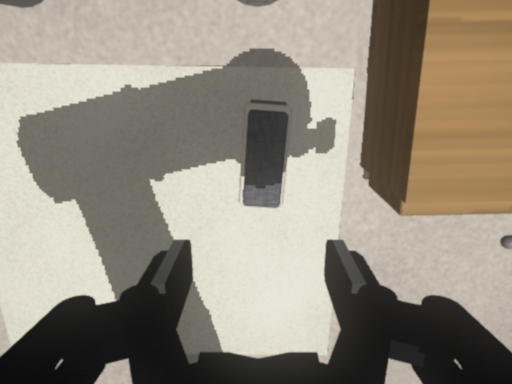

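Run:
```python
from h import *
r=dict(np.load("wrist10.npz")); R=cv2.Rodrigues(r["rvec"].ravel())[0]; print("cam",-R.T@r["tvec"].ravel())
print("bottle px near at z 0/.1/.15",[np.round(cast(r,[(258,5)],z)[0],3).tolist() for z in (0,.1,.15)])
s=dict(np.load("side3.npz")); print("bottle side body L/R @.07",np.round(cast(s,[(150+382/2.3,95+225/2.3),(150+436/2.3,95+225/2.3)],.07),3).tolist(), "top",cast(s,[(150+417/2.3,95+140/2.3)],.19))
```

```text
cam [ 0.6861913  -0.01251327  0.30519781]
bottle px near at z 0/.1/.15 [[0.746, -0.012, 0.0], [0.726, -0.012, 0.1], [0.717, -0.012, 0.15]]
bottle side body L/R @.07 [[0.737, -0.021, 0.07], [0.801, -0.044, 0.07]] top [[ 0.77572222 -0.01587552  0.19      ]]
```

P3 is at (266,155) and the bottle is clear of the gripper.

```bash
python3 -m jog '[[40,17,3,0,0,0,62],[50,0,0,0,0,0,62],[40,0,0,0,0,0,62],[16,0,0,0,0,0,62],[4,0,0,0,0,0,62],[0,0,0,0,0,0,62],[0,0,0,0,0,0,30],[0,0,0,0,0,0,30],[0,0,0,0,0,0,30],[0,0,0,0,0,0,30]]'
python3 -m jog '[[0,0,0,0,0,0,30],[-20,0,0,0,0,0,30],[-40,0,0,0,0,0,30],[-50,0,0,0,0,0,30],[-40,0,0,0,0,0,30],[0,-15,-50,0,0,0,30],[0,-15,-50,0,0,0,30],[0,-15,-50,0,0,0,30],[0,-15,-50,0,0,0,30],[0,-15,-50,0,0,0,30]]'
python3 -m jog '[[0,-15,-50,0,0,0,30],[0,-15,-50,0,0,0,30],[0,-15,-50,0,0,0,30],[0,-15,-50,0,0,0,30],[0,-3,-18,0,0,0,30],[0,0,0,0,0,0,30],[0,0,0,0,0,0,30]]'
python3 - <<'E'
from h import *
r=vision.read_camera('wrist'); cv2.imwrite("pics/wrist11.png",r["color"])
E
```

```text
time: 59.05
ee_pos: [0.6265, -0.0177, 0.0136]
eef_rot: [[0.004, 1.0, 0.001], [0.0, 0.001, -1.0], [-1.0, 0.004, -0.0]]
wrist_force: [-1.7, 1.3, 6.1]
opening: 0.0386
time: 60.3
ee_pos: [0.5489, 0.2334, 0.1616]
eef_rot: [[0.0, 1.0, 0.001], [0.0, 0.001, -1.0], [-1.0, 0.0, -0.0]]
wrist_force: [0.4, -0.2, -1.6]
opening: 0.0384
time: 61.18
ee_pos: [0.4869, 0.4486, 0.1612]
eef_rot: [[-0.001, 1.0, -0.0], [-0.001, -0.0, -1.0], [-1.0, -0.001, 0.001]]
wrist_force: [-0.1, 0.0, -1.4]
opening: 0.0385
```

View pics/wrist11.png

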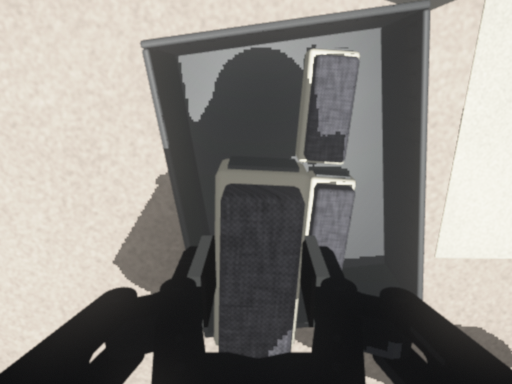

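Both stands lie in the tub's right half, at (330,105) and (330,215), and the left half is free.

```bash
python3 -m jog '[[30,0,-5,0,0,0,30],[40,0,0,0,0,0,30],[25,0,0,0,0,0,30],[10,0,0,0,0,0,30],[0,0,0,0,0,0,30],[0,0,0,0,0,0,30],[0,0,0,0,0,0,47],[0,0,0,0,0,0,47],[0,0,0,0,0,0,47]]'
python3 -m jog '[[-15,0,0,0,0,0,47],[-35,0,0,0,0,0,47],[-50,0,0,0,0,0,47],[-40,0,0,0,0,0,47],[-30,0,50,0,0,0,47],[0,0,50,0,0,0,47],[0,0,50,0,0,0,47],[0,0,50,0,0,0,47],[0,0,0,0,0,0,47],[0,0,0,0,0,0,47]]'
python3 - <<'E'
from h import *
s=vision.read_camera('side'); w=vision.read_camera('wrist')
a=cv2.resize(s["color"][95:355,150:430],None,fx=1.5,fy=1.5); b=cv2.resize(w["color"],None,fx=.74,fy=.74)
im=np.zeros((a.shape[0],a.shape[1]+b.shape[1],3),np.uint8); im[:,:a.shape[1]]=a; im[:b.shape[0],a.shape[1]:]=b
cv2.imwrite("pics/fin.png",im); print(im.shape); r=s
c=lambda L,z: np.round(cast(s,L,z)[:,:2],3).tolist()
np.savez("sidef.npz",**s)
E
```

```text
time: 62.35
ee_pos: [0.4867, 0.4552, 0.0568]
eef_rot: [[0.001, 1.0, 0.001], [0.001, 0.001, -1.0], [-1.0, 0.001, -0.001]]
wrist_force: [-0.3, -0.0, -0.3]
opening: 0.0467
time: 63.6
ee_pos: [0.4872, 0.2552, 0.2275]
eef_rot: [[0.002, 1.0, 0.001], [0.001, 0.001, -1.0], [-1.0, 0.002, -0.001]]
wrist_force: [1.0, 0.1, -0.3]
opening: 0.0471
(390, 799, 3)
```

The viewing quota is used up, so I'll check the last drop and the drawer by numbers.

```bash
python3 -m jog '[[-50,-30,-40,0,0,0,47],[-50,-30,-40,0,0,0,47],[-30,-30,-40,0,0,0,47],[0,0,-30,0,0,0,47],[0,0,0,0,0,0,47],[0,0,0,0,0,0,47]]'
python3 - <<'E'
from h import *
r=vision.read_camera('wrist'); img=r["color"]
C=np.array([.492,.417]);u=np.array([.992,.122]);v=np.array([-.122,.992])
poly=[[*(C+a*.105*u+b*.08*v),.01] for a,b in((1,1),(1,-1),(-1,-1),(-1,1))]
pp=proj(r,poly); print("tub floor px",np.round(pp).tolist())
m=np.zeros(img.shape[:2],np.uint8); cv2.fillPoly(m,[pp.astype(np.int32)],255)
g=cv2.cvtColor(img,cv2.COLOR_BGR2GRAY)
print("gray pct in tub",np.percentile(g[m>0],[5,25,50,75,95]))
for th in (110,125,140):
    n,l,st,ce=cv2.connectedComponentsWithStats(((g>th)&(m>0)).astype(np.uint8))
    for i in range(1,n):
        if st[i,4]>60:
            y,x=np.nonzero(l==i); p=cast(r,np.c_[x,y],.03)[:,:2]; q=(p-C)@np.c_[u,v]
            print(th,st[i,4],"tub xy range",np.round([*q.min(0),*q.max(0)],3))
x0,y0=np.maximum(pp.min(0),0).astype(int); x1,y1=pp.max(0).astype(int)
sm=cv2.resize(g[y0:y1,x0:x1],(64,36),interpolation=cv2.INTER_AREA)
for row in sm: print("".join(" .:-=+*#%@"[min(9,int(k)//22)] for k in row))
w=dict(np.load("wrist10.npz")); print("handle end (closed)",cast(w,[(504,241)],.062)[0])
s=vision.read_camera("side"); t=dict(np.load("side0.npz"))
d=cv2.absdiff(s["color"],t["color"]).max(2)
for n,b in dict(spray=(312,150,342,205),cup=(288,140,314,175),gloves=(238,97,282,155)).items(): print(n,"mean diff",d[b[1]:b[3],b[0]:b[2]].mean())
E
```

```text
time: 64.45
ee_pos: [0.4033, 0.3959, 0.344]
eef_rot: [[-0.001, 1.0, 0.002], [-0.001, 0.002, -1.0], [-1.0, -0.001, 0.001]]
wrist_force: [-0.3, -0.5, 0.3]
opening: 0.0471
tub floor px [[170.0, -6.0], [295.0, -23.0], [308.0, 142.0], [199.0, 155.0]]
gray pct in tub [ 53.  59. 106. 138. 152.]
110 4995 tub xy range [-0.072 -0.019  0.094  0.078]
110 1729 tub xy range [-0.031 -0.077  0.078 -0.043]
110 61 tub xy range [-0.019 -0.047 -0.009 -0.013]
110 1072 tub xy range [-0.101 -0.077 -0.052 -0.005]
125 4894 tub xy range [-0.072 -0.019  0.094  0.078]
125 1681 tub xy range [-0.031 -0.077  0.078 -0.043]
125 1019 tub xy range [-0.101 -0.077 -0.053 -0.005]
140 502 tub xy range [ 0.018 -0.019  0.083  0.019]
140 983 tub xy range [-0.031 -0.077  0.078 -0.043]
140 269 tub xy range [-0.008  0.013  0.045  0.055]
140 771 tub xy range [-0.072  0.049  0.021  0.078]
140 991 tub xy range [-0.101 -0.077 -0.053 -0.006]
++++++++++++++++********************@*=+=========*%********+:::-
+++++++++++++***********************%+=====+=====*%********+-:::
+++++++++++************************#%+===========%%********+-:::
[... 1606 characters left out ...]
:::::=*************
*=-:::::-********=:::::::::::::::::::=-::::::::::=#*************
#+-:::::-+*****+-::::::::::::::::::::=-::::::::--*%*************
%*=::::::=***+=-::::::::::::::::::::-=-:::::::-==*#*************
%*+-:::::-*+-:::::::::::::::::::::::-=:::::::-===%#*************
%#+=::::::=+=:::::::::::::::::::::::-=::::::-====***************
%%*+-:::::--::::::::::::::::::::::::-=----=+++++#%******++++++=-
%%#+-:::::::::::::::::::::::::::::::::::=++=+++++=--:::::::::::-
@%%*=:::::::::::::::::::::::::::::::::::::::::::::::::::::::::::
handle end (closed) [ 0.56303027 -0.21220018  0.062     ]
spray mean diff 3.183030303030303
cup mean diff 2.9681318681318682
gloves mean diff 3.1931818181818183
```

Run:
```python
from h import *
s=vision.read_camera("side"); t=dict(np.load("side0.npz"))
def prof(r,x0,x1,ys,z):
    g=cv2.cvtColor(r["color"],cv2.COLOR_BGR2GRAY).astype(np.float32); xs=np.arange(x0,x1,.004)
    P=np.mean([cv2.remap(g,*[a.reshape(1,-1).astype(np.float32) for a in proj(r,np.c_[xs,np.full_like(xs,y),np.full_like(xs,z)]).T],cv2.INTER_LINEAR)[0] for y in ys],0)
    print([(int(round(x*1000)),int(p)) for x,p in zip(xs,P)])
ys=np.arange(-.2,-.13,.01)
print("open, z.078");prof(t,.42,.48,ys,.078)
print("closed, z.078");prof(s,.57,.64,ys,.078)
print("closed, z.1");prof(s,.57,.64,ys,.1)
```

```text
open, z.078
[(420, 143), (424, 127), (428, 96), (432, 71), (436, 63), (440, 90), (444, 103), (448, 107), (452, 116), (456, 120), (460, 99), (464, 96), (468, 96), (472, 96), (476, 96)]
closed, z.078
[(570, 134), (574, 112), (578, 96), (582, 84), (586, 72), (590, 61), (594, 55), (598, 65), (602, 92), (606, 102), (610, 104), (614, 80), (618, 65), (622, 90), (626, 97), (630, 97), (634, 98), (638, 101)]
closed, z.1
[(570, 120), (574, 108), (578, 97), (582, 85), (586, 71), (590, 73), (594, 95), (598, 103), (602, 101), (606, 72), (610, 73), (614, 96), (618, 98), (622, 98), (626, 99), (630, 102), (634, 102), (638, 101)]
```

```bash
python3 -c "
from bench import ctrl
s=ctrl.get_state(); print(s['time'],s['wrist_force']); print(ctrl.close_job())"
```

```text
64.6 [ 0.49034234  0.0830096  -0.11453045]
the job is handed in; nothing more can be done
None
```

I felt all six stands, put the three firm ones upright in the drawer and pushed it home, and put the three soft ones in the tub. I handed the job in at 64.6 s with the arm clear of everything; no verdict was given.

- **Feeling the stands:** I pressed each cushion by about 8–10 mm. Three resisted with about 10–12 N (firm), and the other three with about 3–4 N (soft). I never measured the dents directly afterwards.
- **Drawer:** The side view just before closing showed all three firm stands flat and upright. The push met a hard stop that did not give as the force rose to 35 N. The final profile puts the front 12 mm ahead of the cabinet top. The drawer's geometry gives that same figure when it is home, to within 1–2 mm.
- **Tub:** Two stands were seen lying inside in a picture. I dropped the third after them.
- **Checks made by numbers only:** I had used up the 16 picture views, so I checked the end state by pixel numbers. A coarse brightness map shows three stands inside the tub. The bottle, cup and glove box areas look unchanged from the start.

No check failed or disagreed.

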